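# Stir the bead cup, then hold the sprung drying-chamber cover just under its balance point

### The arm

A 6-joint arm with a two-finger parallel gripper is mounted at the origin on a cart in front of the work surface, level with it; the furniture and walls round the work are solid. World frame = base frame: x ahead of the robot, y to its left, z up, the work surface at z = 0. Lengths are in mm, angles in rad, forces in N, time in s.
With the tool pointing down it reaches from about 375 to 925 mm from the base axis. Payload 5.7 kg.
Tool frame: the origin (TCP) lies on the centre line of the jaws, within the pads' length; the fingertips stand 17 mm ahead of it and the grasp point (between the pads) lies 2 mm behind it; z points along the fingers, y is the line along which they close (so a half turn about z gives the same grasp; the last joint's range is limited). The gripper opens to 85 mm and grips with 20 to 120 N. Pads are 22 mm wide; open, the fingers measure 114 mm over their backs; the gripper's body (76 mm by 85 mm) begins 54 mm behind the grasp point. The pads swing forward as they close: fully open they stand 13 mm farther back than shut.
Start: joints at [-1.282, 0.359, 1.51, -0, 1.272, -0.115], TCP at [235.732, -551.721, 248.267] pointing down, gripper open.
Joint ranges: [-2.97, 2.97], [-1.01, 2.36], [0.21, 2.38], [-0.96, 4.11], [0.2, 2.71], [-2.98, 2.98]. Speed limits (rad/s): [2.39, 2.39, 3.14, 3.14, 3.14, 3.14].

### API

Orientations are given as a rotation vector (axis times angle).
In Python, from station import env gives the robot as it stands.
- The arm moves only by the shell command python3 -m crank 'ROWS'. ROWS is JSON, a list of rows, each a list of 3 entries, a list of its own where there are three numbers: the turn, a rotation vector about the tool's x, y, z in degrees, then the shift along the tool's x, y, z in m, then the gripper's target within -1 to 1 (shut at 1, half-way at 0, fully open at -1). A call has 1 to 20 rows; each row shifts and turns the commanded pose from where the row before left it, along the tool's axes as they then stand; what a row does not reach is not made up. A row lasts 1/10 s, in which the tool goes at most 50 mm and 8.59 degrees, less where a joint would pass 70% of its speed; a pose out of reach is approached as far as the arm can. A call is refused whole if a number of a shift passes 0.05 or a number of a turn 8.59, either way. A call with a gripper value outside its range is refused whole. The fingers move at their own pace and stop on an object; the grip force is fixed at half the most. Time passes only in rows, so rows that do not move let the fingers close. It gives the time, the measured TCP pose, the force, the opening and the grip force at its end, in the units of the state.
- env.sense(): the state, without advancing time (a new reading comes with each control period).
- env.snapshot(name): name is "scene" or "top"; returns the picture (480x640x3 uint8, red, green, blue); there is no depth.
- env.calibration(name): a dict with "fx", "fy", "cx", "cy" (pixels), "T" (4x4, takes a point from camera to world coordinates). Camera axes: x right, y down, z forward; pixel columns grow to the right and rows downward; lengths in mm; the calibration is good to about 2 mm. A picture is of the moment at which its call begins. calibration takes no time and is no camera call.
- env.sign_off(): hands the job in; it is judged then, once.
The state is a dict: "clock": time; "q": joint angles; "qvel": joint speeds; "effort": joint torques, N m; "position": TCP position; "tcp_rot": TCP orientation; "contact_force": force on the tool from outside, world axes, zero at the start; "wrist_torque": the same for the moment, N m; "gripper_width": finger opening in mm; "grip_force": force on a finger pad.
Only numpy, scipy, OpenCV 4.12 (cv2) and the standard library are available. Lean on these libraries where they do the work, as an engineer would, in place of code of your own. Each camera call takes 0.05 s, during which the arm holds its last target. There are 200 camera calls.

### The job

Take the rod from its stand and stir the steel beads in the porcelain cup with it, going round near its wall a time or two so that the beads are pushed well round, then leave the rod in the cup with all the beads. After that grip the knob of the drying chamber's sprung cover, raise the cover clearly past its balance point (the brass pin on the side bow) without letting it swing right open, and bring it back to hold it still just below balance, ready for the cup to be loaded. Finish while still holding the cover there, and leave the other things on the bench alone.

Things in the scene. Friction and masses are not known exactly. Their poses are not given: they have to be found in the camera images.
- chamber: White drying chamber, 115 (x) x 120 (y) x 66 mm high, fixed to the bench, closed by the cover: a white hood 115 x 120 x 32 mm, hinged along the rear top edge. Origin at the centre of its underside; -x is the front, where the knob sticks out. On its +y side a thin steel bow, 75 mm from the hinge line and 8 mm off the wall, bears a 12 mm brass pin at the balance point.
- cover (a joint): Cover angle, rad: 0 shut, grows as its front rises, stop at 1.5 (right open: over 1.40). The 0.9 kg hood with hinge spring balances at 0.95 (54 degrees), its sides' lower edge then in line with the brass pin. Below, it sinks shut by itself (2.4 N up at the knob starts it); above, it swings open by itself (under 2.5 N). Just below balance: 0.70 to 0.91. Clearly past it: over 0.985.
- knob (a point): Centre of the cover's dark steel knob: disc 22 mm in diameter, 18 mm wide, flat faces square to the chamber's y: pinch it along y, from above; it turns between the fingers as the cover rises. It lies 145 mm from the hinge line towards the front and 16 mm above it when shut (82 mm above the bench). A stem 12 mm wide joins it to the cover's front edge, 30 mm away.
- cover_hinge (a point): Middle of the cover's hinge line, which runs along the chamber's y axis; 66 mm above the bench.
- cup: White porcelain cup standing on a round dark steel foot, fixed to the bench: 72 to 74 mm outside diameter, 65 mm high, wall 4 mm, inside 62 mm across, inner floor 6 mm above its origin; foot 84 mm across. Origin at the centre of its underside, z up.
- stand: Grey block 50 x 50 x 45 mm fixed to the bench, with an upright hole 11 mm wide and 40 mm deep in its middle, in which the rod stands. Origin at the centre of its underside.
- rod: Stirring rod, 140 mm long, 45 g: steel shank 8 mm in diameter, top 42 mm is a white sleeve 14 mm in diameter. Origin at the foot, on the axis; z runs up the rod. At the start it stands upright in the stand, foot 5 mm and top 145 mm above the bench.
- rod_grip (a point): Middle of the rod's white sleeve, 119 mm above its foot on the axis.
- rod_foot (a point): The lower end of the rod, on its axis.
- bead_1: One of four steel balls, 20 mm in diameter, 33 g, smooth, that lie in the cup; origin at its centre. At the start the four lie in a ring of 19 mm radius about the cup's axis and leave its middle free. Stirring is done when three or more have been pushed 15 mm or farther.
- bead_2: One of four steel balls, 20 mm in diameter, 33 g, smooth, that lie in the cup; origin at its centre. At the start the four lie in a ring of 19 mm radius about the cup's axis and leave its middle free. Stirring is done when three or more have been pushed 15 mm or farther.
- bead_3: One of four steel balls, 20 mm in diameter, 33 g, smooth, that lie in the cup; origin at its centre. At the start the four lie in a ring of 19 mm radius about the cup's axis and leave its middle free. Stirring is done when three or more have been pushed 15 mm or farther.
- bead_4: One of four steel balls, 20 mm in diameter, 33 g, smooth, that lie in the cup; origin at its centre. At the start the four lie in a ring of 19 mm radius about the cup's axis and leave its middle free. Stirring is done when three or more have been pushed 15 mm or farther.
- jar: Small sample jar with a blue cap, 44 mm across, 69 mm high, left of the chamber; a bystander. Origin at the centre of its underside.
- tape: Roll of brown tape lying flat, 92 mm across, 25 mm high, farther left; a bystander. Origin at the centre of its underside.
- brick: Black power adapter, 46 x 106 x 30 mm, on the bench far right behind the cup and stand; a bystander. Origin at the centre of its underside.

How it is judged:
By the outcome, as a careful person would: the job done as asked, in the order asked, and still so for the second after the job is handed in, while the arm keeps its last pose, push and grip.
It also fails if it takes over 61 s, if anything falls off the work surface, if the arm or the gripper's body presses on something with over 40 N, if the wrist force passes 120 N, or if a joint passes its speed limit or range.

## Working session

There is one attempt and no reset: what is moved stays moved. The work goes in short steps, Python scripts to look and compute and a shell command to move; the robot and the scene stay as the last step left them, time stands still between calls to the robot, and variables do not carry over. Pictures are saved under pics/ and viewed, at most 10 in all, crops included, and the job is handed in when it is done.

```bash
mkdir -p pics; ls
python3 - <<'E'
from station import env
import cv2,numpy as np
for n in("scene","top"):
    im=env.snapshot(n); cv2.imwrite(f"pics/{n}0.png",im[:,:,::-1]); c=env.calibration(n); print(n,c["fx"],c["fy"],c["cx"],c["cy"]); print(np.round(c["T"],3))
s=env.sense(); print(s)
E
```

```text
pics
scene 467.8693192227449 467.8693192227449 323.26799383821356 238.7902089712574
[[-7.90000e-01 -2.82000e-01  5.44000e-01 -1.74093e+02]
 [-6.12000e-01  3.70000e-01 -6.99000e-01  9.62792e+02]
 [-4.00000e-03 -8.85000e-01 -4.65000e-01  7.35813e+02]
 [ 0.00000e+00  0.00000e+00  0.00000e+00  1.00000e+00]]
top 559.7088890674844 559.7088890674844 312.0368010699839 236.84268927027867
[[ 1.00000e-03 -9.96000e-01  8.50000e-02  4.15756e+02]
 [-1.00000e+00 -0.00000e+00  8.00000e-03  1.21940e+01]
 [-8.00000e-03 -8.50000e-02 -9.96000e-01  1.66145e+03]
 [ 0.00000e+00  0.00000e+00  0.00000e+00  1.00000e+00]]
{'clock': 0.1, 'q': array([-1.28204960e+00,  3.59419387e-01,  1.51132132e+00,  2.44754819e-05,
        1.27252684e+00, -1.15112617e-01]), 'qvel': array([ 0.0002328 , -0.00060644, -0.00355403,  0.00140354,  0.00039466,
       -0.00103651]), 'effort': array([-2.62603799e-04, -5.28653169e+01, -2.79349065e+01, -1.28435081e-04,
        5.11475475e-03,  2.97465715e-05]), 'position': array([ 235.60680797, -551.16464284,  247.54682231]), 'tcp_rot': array([-3.07612544e+00, -6.29732197e-01,  1.91419757e-04]), 'contact_force': array([-0.22224748,  0.36884275,  1.00130644]), 'wrist_torque': array([ 0.00955735,  0.03873249, -0.01753218]), 'grip_force': 0.0, 'gripper_width': 85.49198730583375}
```

View pics/scene0.png

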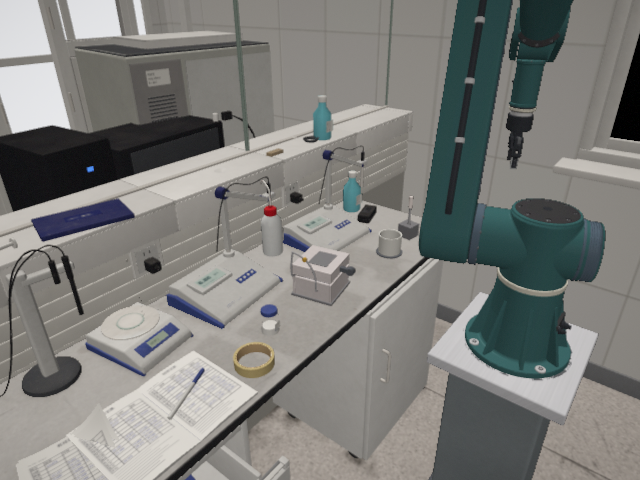

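View pics/top0.png

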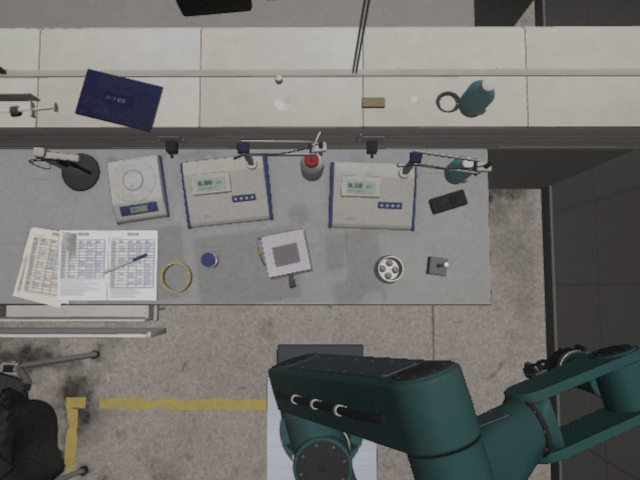

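The scene view shows the chamber (320,275), cup (390,243) and rod in its stand (409,225). The top view shows the chamber (287,253), knob (292,282), cup (390,268), stand (437,266) and rod top near (446,265).

```bash
cat > h.py <<'E'
from station import env
import cv2,numpy as np
from scipy.spatial.transform import Rotation as R
def ray(n,uv,z):
    c=env.calibration(n);T=np.array(c["T"]);d=T[:3,:3]@[(uv[0]-c["cx"])/c["fx"],(uv[1]-c["cy"])/c["fy"],1];o=T[:3,3]
    return o+d*(z-o[2])/d[2]
def proj(n,p):
    c=env.calibration(n);T=np.array(c["T"]);q=T[:3,:3].T@(np.array(p)-T[:3,3]);return np.array([c["fx"]*q[0]/q[2]+c["cx"],c["fy"]*q[1]/q[2]+c["cy"]])
def st():
    s=env.sense();r=R.from_rotvec(s["tcp_rot"]);print("t",round(s["clock"],2),"p",np.round(s["position"],1),"x",np.round(r.apply([1,0,0]),3),"z",np.round(r.apply([0,0,1]),3),"F",np.round(s["contact_force"],1),"w",round(s["gripper_width"],1),s["grip_force"]);return s
E
python3 - <<'E'
from h import *
im=cv2.imread("pics/top0.png");sc=cv2.imread("pics/scene0.png")
a=cv2.resize(im[220:300,245:460],None,fx=3.6,fy=3.6,interpolation=cv2.INTER_CUBIC)
b=cv2.resize(sc[190:305,280:430],None,fx=2.6,fy=2.6,interpolation=cv2.INTER_CUBIC)
o=np.zeros((a.shape[0]+b.shape[0],a.shape[1],3),np.uint8);o[:a.shape[0]]=a;o[a.shape[0]:,:b.shape[1]]=b;print(o.shape,a.shape)
cv2.imwrite("pics/c1.png",o)
E
```

```text
(587, 774, 3) (288, 774, 3)
```

View pics/c1.png

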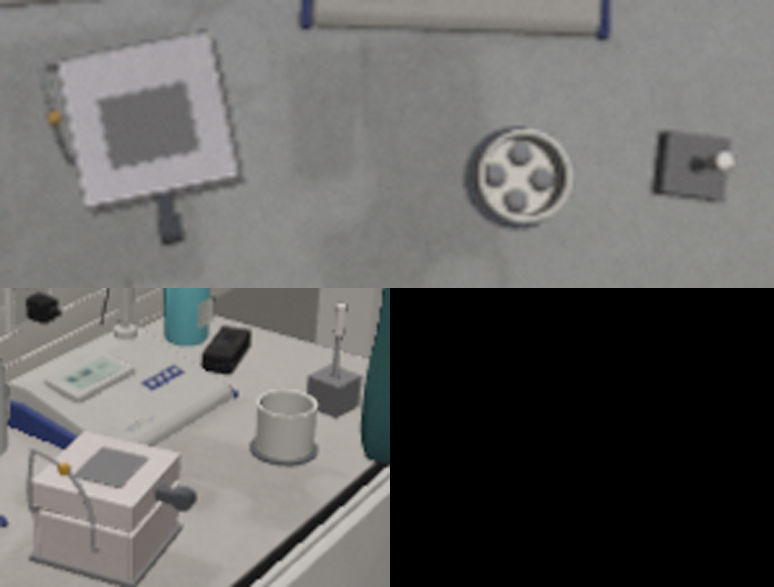

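The crop shows the cup rim centred at (523,176), i.e. pixel (390.3,268.9), with the four beads in it. The rod top is at (725,160), i.e. (446.4,264.4), and the stand top at (694,166). The roof corners are (60,63), (208,33), (240,180), (90,207), and the knob end is at (172,225).

Run:
```python
from h import *
im=cv2.imread("pics/top0.png");sc=cv2.imread("pics/scene0.png")
C=lambda x,y:(245+x/3.6,220+y/3.6)
hsv=cv2.cvtColor(im,cv2.COLOR_BGR2HSV)
def box(x0,y0,x1,y1,m):
    z=np.zeros(im.shape[:2],np.uint8);z[y0:y1,x0:x1]=m[y0:y1,x0:x1]*255
    return max(cv2.findContours(z,cv2.RETR_EXTERNAL,cv2.CHAIN_APPROX_NONE)[0],key=cv2.contourArea)
g=cv2.cvtColor(im,cv2.COLOR_BGR2GRAY)
thr=lambda t:g>t
c=box(255,225,318,282,thr(158)); r=cv2.minAreaRect(c);pts=cv2.boxPoints(r)
P=np.array([ray("top",p,98) for p in pts]);print("roof",r,"\n",P.round(1),"c",P.mean(0).round(1),"sides",np.linalg.norm(np.diff(P,axis=0),axis=1).round(1))
q=np.array([ray("top",C(*p),98) for p in[(60,63),(208,33),(240,180),(90,207)]]);print("hand",q.round(1),q.mean(0).round(1))
print("knob",ray("top",C(171,225),82).round(1))
cc=box(375,252,408,286,thr(150));e=cv2.minEnclosingCircle(cc);print("cup",e,ray("top",e[0],65).round(1),ray("top",C(523,176),65).round(1), "r",np.linalg.norm(ray("top",e[0],65)-ray("top",(e[0][0]+e[1],e[0][1]),65)))
print("stand",ray("top",C(694,166),45).round(1))
rc=box(440,258,452,271,thr(160));m=np.mean(rc.reshape(-1,2),0);print("rodtop",m,ray("top",m,145).round(1))
print("rodtop scene",ray("scene",(280+341/2.6,190+(306-288)/2.6),145).round(1))
for n,p in(("cuprim",(280+288/2.6,190+(403-288)/2.6,65)),("standtop",(280+334/2.6,190+(379-288)/2.6,45)),("knob",(280+182/2.6,190+(497-288)/2.6,82))):print(n,ray("scene",p[:2],p[2]).round(1))
```

```text
roof ((285.4808044433594, 252.90386962890625), (39.615455627441406, 41.380496978759766), 78.69007110595703) 
 [[547.4 167.8  98. ]
 [570.3  54.   98. ]
 [461.3  32.   98. ]
 [438.7 145.1  98. ]] c [504.4  99.7  98. ] sides [116.1 111.1 115.4]
hand [[547.5 166.8  98. ]
 [571.   51.5  98. ]
 [456.5  26.4  98. ]
 [435.6 142.5  98. ]] [502.6  96.8  98. ]
knob [421.8  80.4  82. ]
cup ((391.0, 268.25), 12.906009674072266) [ 462.5 -199.1   65. ] [ 460.7 -197.    65. ] r 36.67811794316302
stand [ 469.4 -336.4   45. ]
rodtop [446.3 263.9] [ 472.  -337.9  145. ]
rodtop scene [ 468.7 -331.9  145. ]
cuprim [ 460.8 -198.1   65. ]
standtop [ 467.2 -327.7   45. ]
knob [423.1  80.1  82. ]
```

```bash
python3 -m crank '[[[0,0,0],[0.03,-0.0106,0],-1],[[0,0,0],[0.03,-0.0106,0],-1],[[0,0,0],[0.03,-0.0106,0],-1],[[0,0,0],[0.03,-0.0106,0],-1],[[0,0,0],[0.03,-0.0106,0],-1],[[0,0,0],[0.03,-0.0106,0],-1],[[0,0,0],[0.03,-0.0106,0],-1],[[0,0,0],[0.03,-0.0106,0],-1],[[0,0,0],[0.03,-0.0106,0],-1],[[0,0,0],[0.03,-0.0106,0],-1],[[0,0,0],[0,0,0.02],-1],[[0,0,0],[0,0,0.02],-1],[[0,0,0],[0,0,0.01],-1],[[0,0,0],[0,0,0],-1]]'
python3 - <<'E'
from h import *
st()
sc=env.snapshot("scene")[:,:,::-1];tp=env.snapshot("top")[:,:,::-1]
a=cv2.resize(sc[130:280,340:480],None,fx=2.8,fy=2.8,interpolation=cv2.INTER_CUBIC)
b=cv2.resize(tp[200:350,370:510],None,fx=2.8,fy=2.8,interpolation=cv2.INTER_CUBIC)
cv2.imwrite("pics/c2.png",np.hstack([a,b]))
E
```

```text
clock: 1.5
position: [468.9, -335.5, 196.5]
tcp_rot: [-3.075, -0.629, 0.004]
contact_force: [-1.3, -0.3, -0.1]
gripper_width: 85.1
grip_force: 0.0
t 1.5 p [ 468.9 -335.5  196.5] x [ 0.92   0.393 -0.002] z [-0.003  0.003 -1.   ] F [-1.3 -0.3 -0.1] w 85.1 0.0
```

View pics/c2.png

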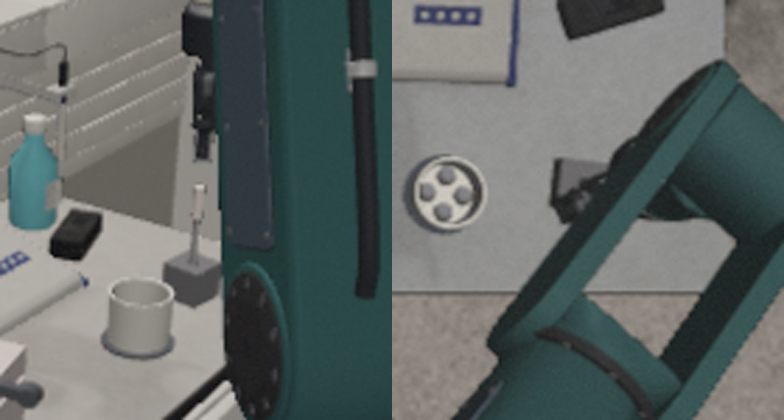

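The gripper is right above the rod (fingers at (203,155), rod top at (199,188)). In the top view the four beads lie at about up, left, right and down of the cup's centre (448,192), so the gaps are on the diagonals.

```bash
python3 -m crank '[[[0,0,0],[0.001,0,0.025],-1],[[0,0,0],[0,0,0.025],-1],[[0,0,0],[0,0,0.015],-1],[[0,0,0],[0,0,0.01],-1],[[0,0,0],[0,0,0],-1],[[0,0,0],[0,0,0],1],[[0,0,0],[0,0,0],1],[[0,0,0],[0,0,0],1],[[0,0,0],[0,0,0],1],[[0,0,0],[0,0,0],1],[[0,0,0],[0,0,0],1],[[0,0,0],[0,0,0],1],[[0,0,0],[0,0,0],1],[[0,0,0],[0,0,0],1],[[0,0,0],[0,0,0],1]]'
```

```text
clock: 3.1
position: [471.0, -336.1, 123.5]
tcp_rot: [3.078, 0.63, 0.0]
contact_force: [1.0, 0.3, 3.9]
gripper_width: 12.4
grip_force: 58.4
```

```bash
python3 -m crank '[[[0,0,0],[0,0,-0.015],1],[[0,0,0],[0,0,-0.025],1],[[0,0,0],[0,0,-0.025],1],[[0,0,0],[0,0,-0.022],1],[[0,0,0],[0.0076,-0.0218,0],1],[[0,0,0],[0.0076,-0.0218,0],1],[[0,0,0],[0.0076,-0.0218,0],1],[[0,0,0],[0.0076,-0.0218,0],1],[[0,0,0],[0.0076,-0.0218,0],1],[[0,0,0],[0.0076,-0.0218,0],1],[[0,0,0],[0,0,0.005],1],[[0,0,0],[0,0,0],1]]'
python3 - <<'E'
from h import *
s=st();p=s["position"]
sc=env.snapshot("scene")[:,:,::-1];tp=env.snapshot("top")[:,:,::-1]
print(proj("scene",p+[0,0,-118]),proj("scene",p),proj("top",p))
a=cv2.resize(sc[175:275,345:445],None,fx=4,fy=4,interpolation=cv2.INTER_CUBIC)
b=cv2.resize(tp[220:320,340:440],None,fx=4,fy=4,interpolation=cv2.INTER_CUBIC)
cv2.imwrite("pics/c3.png",np.hstack([a,b]))
E
```

```text
clock: 4.3
position: [460.9, -197.5, 204.5]
tcp_rot: [-3.077, -0.632, 0.002]
contact_force: [-0.5, -0.0, -0.2]
gripper_width: 12.6
grip_force: 58.7
t 4.3 p [ 460.9 -197.5  204.5] x [ 0.919  0.394 -0.001] z [-0.001  0.    -1.   ] F [-0.5 -0.  -0.2] w 12.6 58.65445375442505
[391.0553873  228.15395045] [393.55289097 192.89971658] [397.48631188 267.29465698]
```

View pics/c3.png

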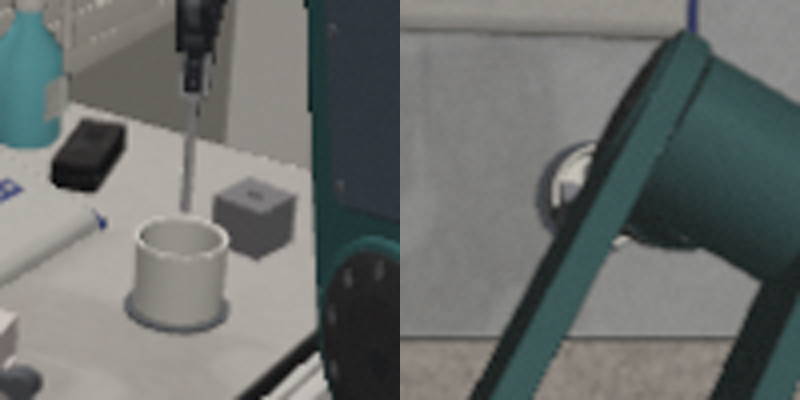

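The rod foot is at (186,210) in the crop against a predicted (184,213), so it hangs straight. The cup rim is centred at about (182,238). Compare foot and rim positions.

Run:
```python
from h import *
for q in((136,240),(228,240),(182,215),(182,260)):print(ray("scene",(345+q[0]/4,175+q[1]/4),65).round(1))
print(ray("scene",(345+182/4,175+238/4),65),ray("scene",(345+186/4,175+210/4),86.5))
```

```text
[ 487.3 -171.2   65. ]
[ 430.2 -214.8   65. ]
[ 481.2 -231.1   65. ]
[ 441.6 -164.    65. ]
[ 460.50511392 -196.01697758   65.        ] [ 462.17244232 -202.30526756   86.5       ]
```

```bash
python3 -m crank '[[[0,0,0],[0,0,0.02],1],[[0,0,0],[0,0,0.02],1],[[0,0,0],[0,0,0.015],1],[[0,0,0],[0,0,0.006],1],[[0,0,0],[0,0,0.006],1],[[0,0,0],[0,0,0.004],1],[[0,0,0],[0,0,0.004],1],[[0,0,0],[0,0,0],1],[[0,0,0],[0,0,0],1]]'; python3 -c "
from h import *
st()"
```

```text
clock: 5.3
position: [461.6, -197.9, 130.6]
tcp_rot: [3.078, 0.63, 0.001]
contact_force: [-0.3, -0.3, 0.2]
gripper_width: 12.7
grip_force: 58.7
t 5.3 p [ 461.6 -197.9  130.6] x [0.92  0.393 0.   ] z [ 0. -0. -1.] F [-0.3 -0.3  0.2] w 12.7 58.65469515323639
```

```bash
python3 -m crank '[[[0,0,0],[0.0093,-0.0037,0.001],1],[[0,0,0],[0.0093,-0.0037,0.001],1],[[0,0,0],[0.0014,0.0068,0],1],[[0,0,0],[-0.001,0.0069,0],1],[[0,0,0],[-0.0033,0.0061,0],1],[[0,0,0],[-0.0052,0.0046,0],1],[[0,0,0],[-0.0064,0.0026,0],1],[[0,0,0],[-0.0069,0.0002,0],1],[[0,0,0],[-0.0066,-0.0021,0],1],[[0,0,0],[-0.0055,-0.0043,0],1],[[0,0,0],[-0.0037,-0.0059,0],1],[[0,0,0],[-0.0014,-0.0068,0],1],[[0,0,0],[0.001,-0.0069,0],1],[[0,0,0],[0.0033,-0.0061,0],1],[[0,0,0],[0.0052,-0.0046,0],1],[[0,0,0],[0.0064,-0.0026,0],1],[[0,0,0],[0.0069,-0.0002,0],1],[[0,0,0],[0.0066,0.0021,0],1],[[0,0,0],[0.0055,0.0043,0],1],[[0,0,0],[0.0037,0.0059,0],1]]'
```

```text
clock: 7.3
position: [476.5, -183.7, 128.2]
tcp_rot: [-3.077, -0.631, -0.0]
contact_force: [-1.1, 0.9, 0.0]
gripper_width: 12.3
grip_force: 58.6
```

```bash
python3 -m crank '[[[0,0,0],[0.0014,0.0068,0],1],[[0,0,0],[-0.001,0.0069,0],1],[[0,0,0],[-0.0033,0.0061,0],1],[[0,0,0],[-0.0052,0.0046,0],1],[[0,0,0],[-0.0064,0.0026,0],1],[[0,0,0],[-0.0069,0.0002,0],1],[[0,0,0],[-0.0066,-0.0021,0],1],[[0,0,0],[-0.0055,-0.0043,0],1],[[0,0,0],[-0.0037,-0.0059,0],1],[[0,0,0],[0,0,0],1],[[0,0,0],[0,0,0],1]]'
```

```text
clock: 8.4
position: [446.9, -211.5, 128.3]
tcp_rot: [-3.077, -0.63, 0.0]
contact_force: [-0.4, 1.0, -0.6]
gripper_width: 12.4
grip_force: 58.7
```

```bash
python3 -m crank '[[[0,-5,0],[0.0103,0,0],1],[[0,-5,0],[0.0103,0,0],1],[[0,-5,0],[0.0103,0,0],1],[[0,-5,0],[0.0103,0,0],1],[[0,-5,0],[0.0103,0,0],1],[[0,-5,0],[0.0103,0,0],1],[[0,0,0],[0,0,0],1],[[0,0,0],[0,0,0],1]]'
python3 - <<'E'
from h import *
s=st();z=R.from_rotvec(s["tcp_rot"]).apply([0,0,1]);print("foot",s["position"]+118.5*z)
E
```

```text
clock: 9.2
position: [502.3, -188.0, 114.3]
tcp_rot: [2.879, 0.592, -0.771]
contact_force: [0.2, 0.3, -0.5]
gripper_width: 12.0
grip_force: 58.7
t 9.2 p [ 502.3 -188.   114.3] x [ 0.796  0.342 -0.5  ] z [-0.46  -0.196 -0.866] F [ 0.2  0.3 -0.5] w 12.0 58.65075767040253
foot [ 447.82839459 -211.28497116   11.62702123]
```

```bash
python3 -m crank '[[[0,0,0],[0,0,0.002],1],[[0,0,0],[0.001,0,0.002],1],[[0,0,0],[0,0,0],1],[[0,0,0],[0,0,0],0.4],[[0,0,0],[0,0,0],0.2],[[0,0,0],[0,0,0],-0.4],[[0,0,0],[0,0,0],-1],[[0,0,0],[0,0,0],-1],[[0,0,0],[0,0,0],-1],[[0,0,0],[0,0,-0.02],-1],[[0,0,0],[0,0,-0.03],-1],[[0,0,0],[0,0,-0.04],-1],[[0,0,0],[0,0,-0.04],-1],[[0,0,0],[0,0,0],-1]]'
python3 - <<'E'
from h import *
s=st()
sc=env.snapshot("scene")[:,:,::-1];tp=env.snapshot("top")[:,:,::-1]
a=cv2.resize(sc[175:275,345:445],None,fx=4,fy=4,interpolation=cv2.INTER_CUBIC)
b=cv2.resize(tp[220:320,340:440],None,fx=4,fy=4,interpolation=cv2.INTER_CUBIC)
cv2.imwrite("pics/c4.png",np.hstack([a,b]))
E
```

```text
clock: 10.6
position: [565.4, -163.3, 228.2]
tcp_rot: [2.878, 0.589, -0.757]
contact_force: [-0.2, -0.2, 0.1]
gripper_width: 85.4
grip_force: 0.0
t 10.6 p [ 565.4 -163.3  228.2] x [ 0.801  0.34  -0.493] z [-0.451 -0.199 -0.87 ] F [-0.2 -0.2  0.1] w 85.4 0.0
```

View pics/c4.png

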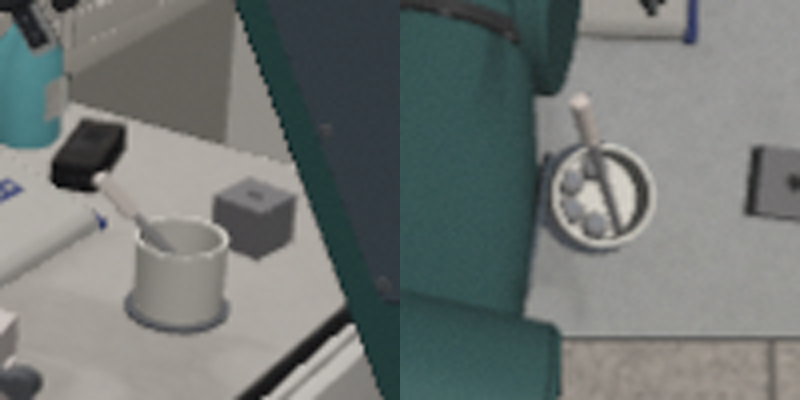

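The picture shows the rod leaning in the cup against the far rim (crop right (595,150)). Beads are at (572,182), (572,205), (595,222) and one under the rod near (590,158), all far from their starting places. Next is the knob: straighten the tool and turn it square to the chamber.

```bash
python3 -m crank '[[[0,5,0],[-0.015,0,0],-1],[[0,5,0],[-0.015,-0.01,0],-1],[[0,5,0],[-0.015,-0.02,0],-1],[[0,5,0],[-0.015,-0.03,0],-1],[[0,5,0],[-0.015,-0.03,0],-1],[[0,5,0],[-0.015,-0.03,0],-1],[[0,0,5.7],[0,-0.03,0],-1],[[0,0,5.7],[0,-0.03,0],-1],[[0,0,0],[0,0,0],-1],[[0,0,0],[0,0,0],-1]]'
python3 - <<'E'
from h import *
s=st();r=R.from_rotvec(s["tcp_rot"])
t=R.from_matrix(np.array([[.979,.204,0],[.204,-.979,0],[0,0,-1]]).T)
print("turn deg tool",np.degrees((r.inv()*t).as_rotvec()).round(1),"shift tool-final axes",t.inv().apply(np.array([419,80,150])-s["position"]).round(1))
E
```

```text
clock: 11.7
position: [413.6, -30.0, 249.5]
tcp_rot: [-3.124, -0.325, 0.003]
contact_force: [0.8, 0.5, -0.5]
gripper_width: 85.4
grip_force: 0.0
t 11.7 p [413.6 -30.  249.5] x [ 0.979  0.206 -0.002] z [-0.002  0.    -1.   ] F [ 0.8  0.5 -0.5] w 85.4 0.0
turn deg tool [-0.   0.1  0.1] shift tool-final axes [  27.7 -106.6   99.5]
```

```bash
python3 -m crank '[[[0,0,0],[0.0055,-0.0213,0],0],[[0,0,0],[0.0055,-0.0213,0],0],[[0,0,0],[0.0055,-0.0213,0],0],[[0,0,0],[0.0055,-0.0213,0],0],[[0,0,0],[0.0055,-0.0213,0.02],0],[[0,0,0],[0,0,0.04],0],[[0,0,0],[0,0,0.04],0],[[0,0,0],[0,0,0.02],0],[[0,0,0],[0,0,0],0],[[0,0,0],[0,0,0],0]]'
python3 - <<'E'
from h import *
s=st();p=s["position"];r=R.from_rotvec(s["tcp_rot"])
print("expected px of tcp, and of point 50 below:",proj("scene",p),proj("scene",[p[0],p[1],82]))
sc=env.snapshot("scene")[:,:,::-1]
cv2.imwrite("pics/c5.png",cv2.resize(sc[200:320,270:400],None,fx=5,fy=5,interpolation=cv2.INTER_CUBIC)[:600])
E
```

```text
clock: 12.7
position: [420.4, 79.0, 130.2]
tcp_rot: [3.125, 0.321, -0.002]
contact_force: [0.9, -1.3, 0.8]
gripper_width: 43.1
grip_force: 0.0
t 12.7 p [420.4  79.  130.2] x [ 0.979  0.203 -0.001] z [-0.001 -0.    -1.   ] F [ 0.9 -1.3  0.8] w 43.1 0.0
expected px of tcp, and of point 50 below: [351.48361372 254.79127022] [351.04627536 270.54040759]
```

View pics/c5.png

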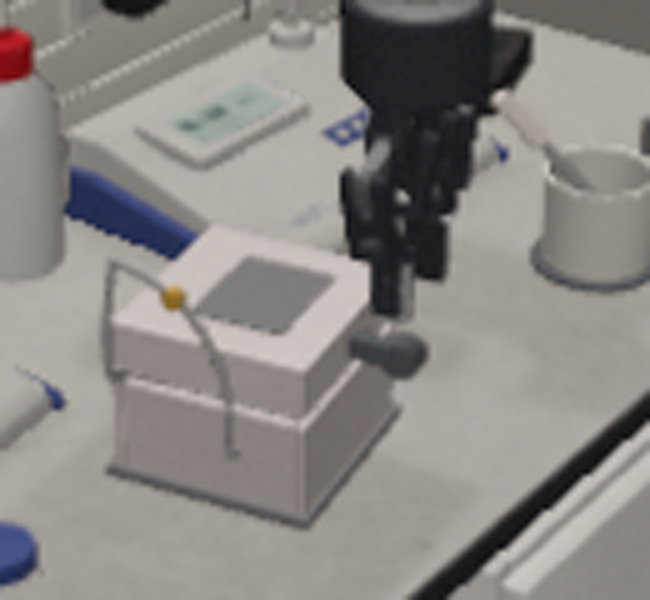

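The fingers hang at (400,290) straight over the knob, whose disc is centred at (403,355), i.e. pixel (350.6,271). The expected pixel is (351,270.5). Descend and grip.

```bash
python3 -m crank '[[[0,0,0],[-0.001,0,0.02],0],[[0,0,0],[0,0,0.02],0],[[0,0,0],[0,0,0.01],0],[[0,0,0],[0,0,0],0],[[0,0,0],[0,0,0],0.3],[[0,0,0],[0,0,0],0.45],[[0,0,0],[0,0,0],1],[[0,0,0],[0,0,0],1],[[0,0,0],[0,0,0],1],[[0,0,0],[0,0,0],1],[[0,0,0],[0,0,0],1]]'; python3 -c "
from h import *
st()"
```

```text
clock: 13.85
position: [419.4, 82.2, 81.4]
tcp_rot: [-3.121, -0.317, -0.003]
contact_force: [-1.5, 19.2, 4.5]
gripper_width: 16.9
grip_force: 59.9
t 13.85 p [419.4  82.2  81.4] x [0.98  0.201 0.002] z [ 0.001  0.005 -1.   ] F [-1.5 19.2  4.5] w 16.9 59.882689118385315
```

```bash
python3 -m crank '[[[0,0,0],[0,-0.0015,0],1],[[0,0,0],[0,-0.0015,0],1],[[0,0,0],[0,0,0],1],[[0,0,0],[0.0012,0,-0.0072],1],[[0,0,0],[0.0012,0,-0.0072],1],[[0,0,0],[0.0019,0,-0.0071],1],[[0,0,0],[0.0019,0,-0.0071],1],[[0,0,0],[0.0026,0,-0.0068],1],[[0,0,0],[0.0026,0,-0.0068],1],[[0,0,0],[0.0033,0,-0.0066],1],[[0,0,0],[0.0033,0,-0.0066],1],[[0,0,0],[0,0,0],1]]'
cat >> h.py <<'E'
def ang():
    s=st();d=s["position"]-np.array([419,82.5,81]);h=d@np.array([.979,.204,0]);print("dx",h.round(1),"dz",d[2].round(1),"lat",(d@[.204,-.979,0]).round(1),"theta by x,z:",np.round(np.arctan2(16+d[2],145-h)-np.arctan2(16,145),3),"r",np.hypot(16+d[2],145-h).round(1),"tool q",s["q"].round(2))
E
python3 -c "
from h import *
ang()"
```

```text
clock: 15.05
position: [436.5, 86.0, 136.6]
tcp_rot: [3.125, 0.322, 0.001]
contact_force: [3.7, -0.2, -7.5]
gripper_width: 16.7
grip_force: 59.0
t 15.05 p [436.5  86.  136.6] x [0.979 0.204 0.   ] z [ 0. -0. -1.] F [ 3.7 -0.2 -7.5] w 16.7 59.03187811374664
dx 17.9 dz 55.6 lat 0.2 theta by x,z: 0.403 r 145.9 tool q [ 0.04  0.29  1.96 -0.    0.89  1.4 ]
```

```bash
python3 -m crank '[[[0,0,0],[0.0038,0,-0.0062],1],[[0,0,0],[0.0038,0,-0.0062],1],[[0,0,0],[0.0045,0,-0.0057],1],[[0,0,0],[0.0045,0,-0.0057],1],[[0,0,0],[0.005,0,-0.0052],1],[[0,0,0],[0.005,0,-0.0052],1],[[0,0,0],[0.0055,0,-0.0048],1],[[0,0,0],[0.0055,0,-0.0048],1],[[0,0,0],[0,0,0],1]]'; python3 -c "
from h import *
ang()"
```

```text
clock: 15.95
position: [473.4, 93.7, 180.5]
tcp_rot: [3.125, 0.321, 0.0]
contact_force: [-2.8, -3.9, -0.7]
gripper_width: 16.9
grip_force: 59.4
t 15.95 p [473.4  93.7 180.5] x [0.979 0.203 0.   ] z [ 0. -0. -1.] F [-2.8 -3.9 -0.7] w 16.9 59.39140856266022
dx 55.6 dz 99.5 lat 0.2 theta by x,z: 0.802 r 146.1 tool q [ 0.05  0.27  1.84 -0.    1.03  1.42]
```

Tracking the arc well; on to about 1.07, slowly.

```bash
python3 -m crank '[[[0,0,0],[0.0059,0,-0.0042],1],[[0,0,0],[0.0059,0,-0.0042],1],[[0,0,0],[0.0063,0,-0.0036],1],[[0,0,0],[0.0063,0,-0.0036],1],[[0,0,0],[0.0066,0,-0.0031],1],[[0,0,0],[0.0027,0,-0.0011],1],[[0,0,0],[0,0,0],1],[[0,0,0],[0,0,0],1],[[0,0,0],[0,0,0],1]]'
python3 - <<'E'
from h import *
ang()
sc=env.snapshot("scene")[:,:,::-1]
cv2.imwrite("pics/c6.png",cv2.resize(sc[180:310,260:400],None,fx=4.5,fy=4.5,interpolation=cv2.INTER_CUBIC))
E
```

```text
clock: 16.85
position: [506.3, 100.5, 199.8]
tcp_rot: [3.125, 0.321, 0.002]
contact_force: [-1.2, -5.1, 0.2]
gripper_width: 16.7
grip_force: 59.4
t 16.85 p [506.3 100.5 199.8] x [0.979 0.204 0.001] z [ 0.001  0.    -1.   ] F [-1.2 -5.1  0.2] w 16.7 59.37898099422455
dx 89.1 dz 118.8 lat 0.2 theta by x,z: 1.068 r 145.9 tool q [ 0.06  0.29  1.75 -0.    1.1   1.43]
```

View pics/c6.png

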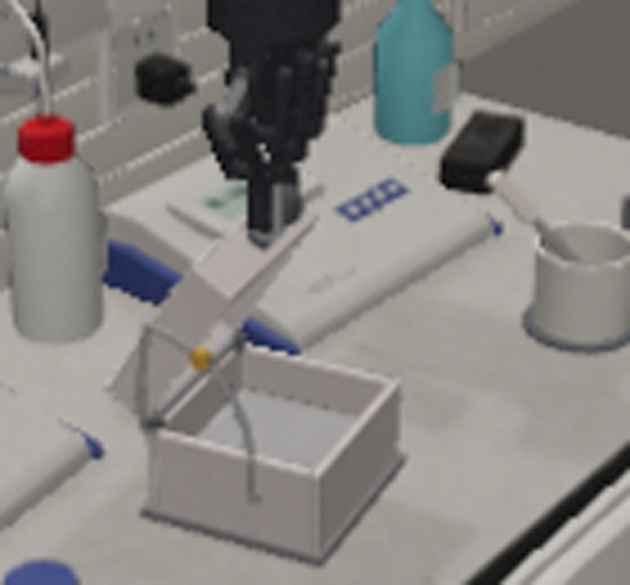

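The view shows the cover up, the knob held at (270,215) and the brass pin at (202,357). Check the angle by projecting the expected edge and pin into the picture.

Run:
```python
from h import *
f=np.array([-.979,-.204,0]);yv=np.array([-.204,.979,0]);k=np.array([419,82.5,82]);H=k-145*f;H[2]=66
up=np.array([0,0,1.]);crop=lambda p:((proj("scene",p)-[260,180])*4.5).round(0)
P=lambda r,th,off,h=0:H+yv*off+r*(np.cos(th)*f+np.sin(th)*up)+h*(np.cos(th)*up-np.sin(th)*f)
print("pin",crop(P(75,.95,68)),"hinge",crop(P(0,0,60)))
for th in(.9,.95,1.0,1.07):print(th,"low edge 75,115:",crop(P(75,th,60)),crop(P(115,th,60)),"top front y+,y-",crop(P(115,th,60,32)),crop(P(115,th,-60,32)),"knob",crop(P(145,th,0,16)))
```

```text
pin [201. 360.] hinge [145. 426.]
0.9 low edge 75,115: [212. 358.] [250. 319.] top front y+,y- [210. 279.] [301. 196.] knob [305. 226.]
0.95 low edge 75,115: [207. 353.] [242. 312.] top front y+,y- [201. 274.] [293. 191.] knob [296. 218.]
1.0 low edge 75,115: [202. 349.] [235. 306.] top front y+,y- [192. 269.] [285. 186.] knob [285. 210.]
1.07 low edge 75,115: [195. 343.] [224. 297.] top front y+,y- [179. 263.] [273. 181.] knob [271. 201.]
```

The pin and hinge fall where predicted (201,360), and the hood's front lower corner at (318,215) agrees with 1.07 rad. The cover is past balance and held. Now bring it back to about 0.80.

```bash
python3 -m crank '[[[0,0,0],[-0.0027,0,0.0011],1],[[0,0,0],[-0.0066,0,0.0031],1],[[0,0,0],[-0.0063,0,0.0036],1],[[0,0,0],[-0.0063,0,0.0036],1],[[0,0,0],[-0.0059,0,0.0042],1],[[0,0,0],[-0.0059,0,0.0042],1],[[0,0,0],[0,0,0],1],[[0,0,0],[0,0,0],1],[[0,0,0],[0,0,0],1],[[0,0,0],[0,0,0],1],[[0,0,0],[0,0,0],1]]'
python3 - <<'E'
from h import *
ang()
sc=env.snapshot("scene")[:,:,::-1]
cv2.imwrite("pics/c7.png",cv2.resize(sc[180:310,260:400],None,fx=4.5,fy=4.5,interpolation=cv2.INTER_CUBIC))
E
```

```text
clock: 18.0
position: [473.6, 93.7, 180.0]
tcp_rot: [-3.125, -0.321, -0.002]
contact_force: [0.1, -3.8, 5.7]
gripper_width: 16.8
grip_force: 60.7
t 18.0 p [473.6  93.7 180. ] x [0.979 0.203 0.001] z [ 0.001  0.    -1.   ] F [ 0.1 -3.8  5.7] w 16.8 60.72531044483185
dx 55.7 dz 99.0 lat 0.2 theta by x,z: 0.801 r 145.6 tool q [0.05 0.27 1.84 0.   1.03 1.42]
```

View pics/c7.png

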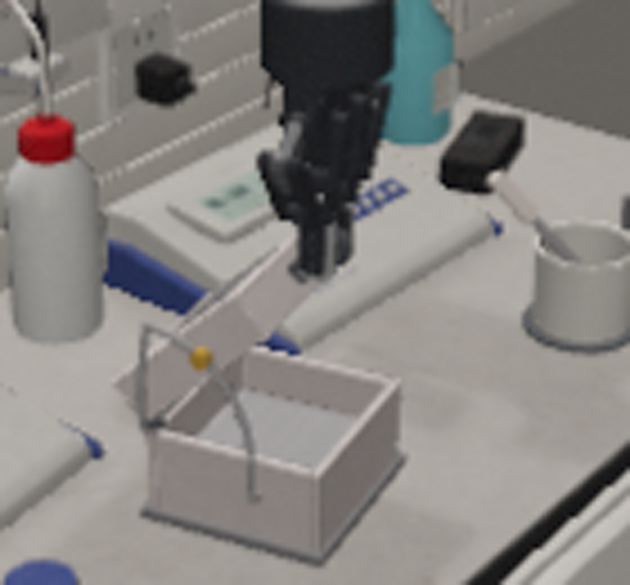

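The cover, with its edge now below the pin (202,357), is held by the knob at (320,260), and the rod is still in the cup. Hand it in.

```bash
python3 -c "
from station import env
print(env.sign_off())"
```

```text
the job is handed in; nothing more can be done
None
```

The job is handed in, but no verdict came back: the beads were stirred about one and a half turns and the rod left in the cup. Three beads were clearly visible, and the fourth seemed to be under the rod. The cover was raised to about 1.07 rad and is held still by the knob at about 0.80 rad, after 18 s on the clock.

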